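# Prove the mast collar on the gauge pin and pass it

### The arm

A 6-joint arm with a two-finger parallel gripper is mounted at the origin on the work surface. World frame = base frame: x ahead of the robot, y to its left, z up, the work surface at z = 0. Lengths are in m, angles in degrees, forces in N, time in s.
With the tool pointing down it reaches from about 0.4 to 0.825 m from the base axis. Payload 7 kg.
Tool frame: the origin (TCP) lies midway between the tips of the shut fingers; the grasp point (between the pads) lies 19 mm behind it (ctrl.hold_point_z is the distance from the TCP to the grasp point, in m); z points along the fingers, y is the line along which they close (so a half turn about z gives the same grasp; the last joint's range is limited). The gripper opens to 88 mm and grips with 3 to 60 N. Pads are 19 mm wide; open, the fingers measure 130 mm over their backs; the gripper's body (78 mm by 193 mm) begins 47 mm behind the grasp point.
Start: joints at [86.522, 20.546, 0.682, 0, -70.136, -16.507], TCP at [0.231, 0.634, 0.227] pointing down, gripper open.
Joint ranges: [-176.03, 176.03], [-82.01, 121.73], [-58.28, 71.71], [-173.87, 95.51], [-174.79, -0.11], [-173.66, 173.66]. Speed limits (degrees/s): [136.94, 136.94, 172.46, 180, 180, 180].

### API

Orientations are given as [roll, pitch, yaw] about the fixed x, y, z axes, in that order (R = Rz(yaw) Ry(pitch) Rx(roll)).
In Python, from plant import ctrl gives the robot as it stands.
- The arm moves only by the tool apply_moves, never from a script. Its argument "deltas" is a list of rows, each an object with "fingers": the finger opening in mm, from 0 to 87.6; "delta_pos": the shift along the tool's x, y, z in mm, a list of three; "angular": the turn, a rotation vector about the tool's x, y, z in degrees, a list of three. A call has 1 to 10 rows; each row is the pose to reach, as a shift and turn from the pose commanded when the call began, along the tool's axes at that moment; what a row does not reach only later rows make up. A row lasts 1/10 s, in which the tool goes at most 50 mm and 8.59 degrees, less where a joint would pass 70% of its speed; a pose out of reach is approached as far as the arm can. A call with a gripper value outside its range is refused whole. The fingers move at their own pace and stop on an object; the grip force is fixed at half the most. Time passes only in rows, so rows that repeat a pose let the fingers close. It gives the time, the measured TCP pose, the force, the opening and the grip force at its end, in the units of the state.
- ctrl.get_obs(): the state, without advancing time (a new reading comes with each control period).
- ctrl.snapshot(name): name is "side" or "top" or "wrist"; returns the picture (420x560x3 uint8, red, green, blue); there is no depth.
- ctrl.camera_params(name): a dict with "fx", "fy", "cx", "cy" (pixels), "dist_coeffs" ([k1, k2, p1, p2, k3] as OpenCV has them; the pictures are not rectified), "cam_to_world" (4x4, takes a point from camera to world coordinates); the wrist camera has in their place "mount" (4x4, takes a point from camera to tool coordinates, whose origin is the TCP and whose axes are the flange's). Camera axes: x right, y up, looking along -z (the intrinsics and any distortion apply to the point x, -y, -z); pixel columns grow to the right and rows downward; lengths in m; the calibration is good to about 2 mm. A picture is of the moment at which its call begins: read the wrist's pose just before it. camera_params takes no time and is no camera call.
- ctrl.close_job(): hands the job in; it is judged then, once.
The state is a dict: "clock": time; "joint_pos": joint angles; "qvel": joint speeds; "tau": joint torques, N m; "tool_pos": TCP position; "orientation": TCP orientation; "force": force on the tool from outside, world axes, zero at the start; "moment": the same for the moment, N m; "opening": finger opening in m; "gripper_force": force on a finger pad.
Only numpy, scipy, OpenCV 4.12 (cv2) and the standard library are available. Lean on these libraries where they do the work, as an engineer would, in place of code of your own. Each camera call takes 0.05 s, during which the arm holds its last target. There are 200 camera calls.

### The job

Two brass mast collars of the same outside size stand on the radio bench, one with a wide bore and one with a narrow bore. Slide the collar that fits over the upright gauge pin all the way down onto the pin's base plate to prove the fit, then lift it off and leave it standing upright in the green tray. Leave the other collar where it stands.

Things in the scene. Friction and masses are not known exactly. Their poses are not given: they have to be found in the camera images.
- wide_center (a point): the wide-bore brass collar, a plain upright tube standing loose on the bench: outside diameter 44 mm, bore 24 mm right through (it fits the gauge pin), 50 mm tall, about 0.45 kg. The point is its centre, half-way up (25 mm above its underside); z runs along its bore.
- narrow_center (a point): the narrow-bore brass collar, outside exactly like the other (diameter 44 mm, 50 mm tall) but with a bore of only 10 mm, too small for the pin; about 0.6 kg, loose, not to be moved. The point is its centre, half-way up; z runs along its bore.
- gauge: the fixed gauge: a dark steel base plate 100 x 100 mm, 12 mm thick, with one bright upright steel pin in its middle, 18 mm in diameter, standing 55 mm above the plate (its tip is 67 mm above the bench); the pin's top 14 mm taper to 6 mm diameter. Origin: centre of the plate's underside, on the pin's axis, at bench height; z up along the pin. A collar fully home rests on the plate, its centre 37 mm above the origin.
- tray_green: the green plastic tray, fixed to the bench, shallow and open, 150 x 150 mm outside, walls 4 mm thick and 20 mm high over the bench, floor 4 mm thick. Origin: centre of its underside, at bench height; x and y along its sides. A like tray in red, for rejects, lies on the other side of the bench.
Mind the look-alikes: they are no part of the job. Leave any red look-alike of the part that bears wide_center alone.

How it is judged:
By the outcome, as a careful person would: the job done as asked, in the order asked, and still so for the second after the job is handed in, with the robot touching nothing.
It also fails if it takes over 48 s, if anything falls off the work surface, if the arm or the gripper's body presses on something with over 40 N, if the wrist force passes 120 N, or if a joint passes its speed limit or range.

## Working session

There is one attempt and no reset: what is moved stays moved. The work goes in short steps, Python scripts to look and compute and a tool call to move; the robot and the scene stay as the last step left them, time stands still between calls to the robot, and variables do not carry over. Pictures are saved under pics/ and viewed, at most 10 in all, crops included, and the job is handed in when it is done.

Besides the shell and the picture viewer there is one more tool, called after "Call:" in YAML: its name, and indented under it one key for each argument. apply_moves: Moves the arm, as the interface text tells. Its arguments: {"type":"object","properties":{"deltas":{"type":"array"}},"required":["deltas"]}

```bash
mkdir -p pics; ls
python3 - <<'E'
from plant import ctrl
import cv2,numpy as np
o=ctrl.get_obs(); print(o)
print(ctrl.hold_point_z)
for n in ["top","side"]:
    im=ctrl.snapshot(n); cv2.imwrite(f"pics/{n}0.png",im[:,:,::-1]); print(n,ctrl.camera_params(n))
print(ctrl.camera_params("wrist"))
E
```

```text
pics
{'clock': 0.0, 'joint_pos': array([ 8.65239303e+01,  2.05896382e+01,  6.34889986e-01, -2.06108118e-02,
       -7.01346202e+01, -1.65070763e+01]), 'qvel': array([-0.03329048, -0.06639966,  0.01300479,  0.0524568 , -0.08037946,
        0.03615299]), 'tau': array([ 1.34705337e-03, -5.82720566e+01,  2.93057781e+01,  6.99706122e+00,
        7.29577179e-03, -1.50381425e-04]), 'tool_pos': array([0.23053112, 0.63390826, 0.22564989]), 'orientation': array([ 1.79908809e+02, -6.81799892e-03, -1.99901595e+01]), 'force': array([-0.66691044, -0.87207749, -0.02390765]), 'moment': array([0.00191476, 0.03189041, 0.0052749 ]), 'gripper_force': 0.0, 'opening': 0.08769334684026625}
0.0188
top {'fx': 461.3055098803512, 'fy': 461.3055098803512, 'cx': 275.5799830743405, 'cy': 208.91625325885977, 'dist_coeffs': array([0.00906502, 0.        , 0.        , 0.        , 0.        ]), 'cam_to_world': array([[ 0.0255721 ,  0.98280278, -0.18287908,  0.3172769 ],
       [-0.99956379,  0.02784158,  0.00985266,  0.00776659],
       [ 0.01477486,  0.18254735,  0.98308604,  1.2256501 ],
       [ 0.        ,  0.    
[... 322 characters left out ...]
, -0.6750689 ,  0.64189284,  0.52264112],
       [ 0.00521765,  0.6875882 ,  0.72608212,  0.68511511],
       [ 0.        ,  0.        ,  0.        ,  1.        ]])}
{'fx': 320.6207365223171, 'fy': 320.6207365223171, 'cx': 276.320014018028, 'cy': 211.9361543098861, 'dist_coeffs': array([0.01219661, 0.        , 0.        , 0.        , 0.        ]), 'mount': array([[-1.60395553e-04,  9.50737459e-01,  3.09997190e-01,
         8.50915766e-02],
       [ 9.99999970e-01,  9.56474144e-05,  2.24066444e-04,
        -5.74554014e-04],
       [ 1.83377932e-04,  3.09997217e-01, -9.50737446e-01,
        -1.57555938e-01],
       [ 0.00000000e+00,  0.00000000e+00,  0.00000000e+00,
         1.00000000e+00]])}
```

View pics/top0.png

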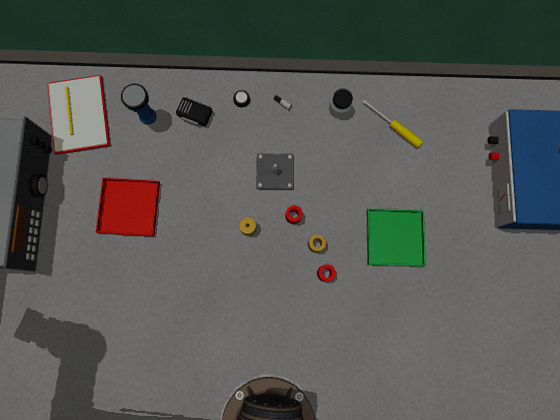

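View pics/side0.png

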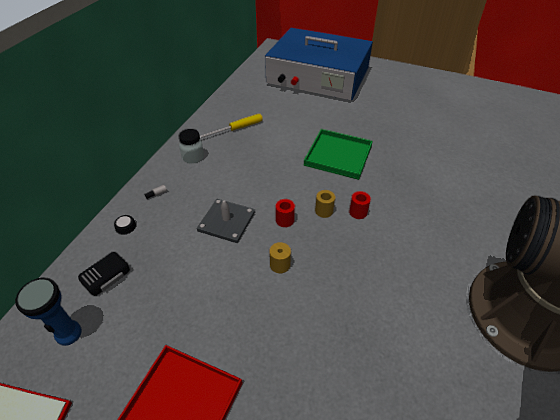

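Top view: brass collars are at (248,226), with a small dark bore, and (317,243), with a wide bore. Red look-alikes are at (294,214) and (327,273), the gauge is at (275,171) and the green tray at (396,237). In the side view, the wide collar is at (325,203), the narrow one at (280,257), the pin at (226,210) and the tray at (340,153). The brass collar at (317,243) fits the description, and I'll confirm it in a crop.

```bash
cat > h.py <<'E'
from plant import ctrl
import cv2, numpy as np
from scipy.optimize import least_squares
from scipy.spatial.transform import Rotation as R
F=np.diag([1,-1,-1.])
def cam(name,obs=None):
    p=ctrl.camera_params(name)
    if name=="wrist":
        T=np.eye(4);T[:3,:3]=R.from_euler('xyz',obs["orientation"],degrees=True).as_matrix();T[:3,3]=obs["tool_pos"]
        T=T@p["mount"]
    else: T=p["cam_to_world"]
    K=np.array([[p["fx"],0,p["cx"]],[0,p["fy"],p["cy"]],[0,0,1]])
    return T,K,np.array(p["dist_coeffs"])
def proj(c,P):
    T,K,d=c; P=np.atleast_2d(P).astype(float)
    Rw=F@T[:3,:3].T; t=-Rw@T[:3,3]
    return cv2.projectPoints(P,cv2.Rodrigues(Rw)[0],t,K,d)[0][:,0]
def ray(c,uv):
    T,K,d=c
    q=cv2.undistortPoints(np.array([[uv]],float),K,d)[0,0]
    return T[:3,3],T[:3,:3]@np.array([q[0],-q[1],-1])
def onz(c,uv,z):
    o,v=ray(c,uv); return o+v*(z-o[2])/v[2]
def tri(obs):
    """obs: list of (cam,uv) -> point, pixel residuals"""
    s=least_squares(lambda p:np.concatenate([proj(c,p)[0]-uv for c,uv in obs]),[.5,0,.05])
    return s.x,s.fun
def mask(im,lo,hi):
    return cv2.inRange(cv2.cvtColor(im,cv2.COLOR_RGB2HSV),np.array(lo),np.array(hi))
def hullfit(views,pts,x0,full=True):
    """fit the offset of the convex body pts so its filled silhouette box matches (cam,mask-contour)"""
    def box(a): return np.concatenate([a.min(0),a.max(0)])
    f=lambda p:np.concatenate([box(proj(c,pts+p))-b for c,b in views])
    s=least_squares(f,x0); return s.x,s.fun
def cyl(r,h,n=60):
    a=np.linspace(0,2*np.pi,n); c=np.c_[r*np.cos(a),r*np.sin(a)]
    return np.vstack([np.c_[c,0*a-h/2],np.c_[c,0*a+h/2]])
E
python3 - <<'E'
from h import *
T={n:cv2.imread(f"pics/{n}0.png")[:,:,::-1].copy() for n in("top","side")}
C={n:cam(n) for n in T}
def blob(n,uv,lo,hi,w=26):
    m=mask(T[n],lo,hi); m2=np.zeros_like(m); u,v=uv; m2[v-w:v+w,u-w:u+w]=m[v-w:v+w,u-w:u+w]
    k,l,s,c=cv2.connectedComponentsWithStats(m2); i=1+np.argmax(s[1:,4]); x,y,a,b=s[i,:4]
    return np.array([x-.5,y-.5,x+a-.5,y+b-.5]),l==i
lo,hi=(14,90,40),(32,255,255)
for nm,a,b in [("wide",(317,243),(325,203)),("narrow",(248,226),(280,257))]:
    v=[(C["top"],blob("top",a,lo,hi)[0]),(C["side"],blob("side",b,lo,hi)[0])]
    print(nm,*hullfit(v,cyl(.022,.05),[.5,0,.025]))
for nm,a,b in [("red1",(294,214),(285,212)),("red2",(327,273),(360,204))]:
    lo,hi=(0,90,40),(6,255,255)
    v=[(C["top"],blob("top",a,lo,hi,20)[0]),(C["side"],blob("side",b,lo,hi)[0])]
    print(nm,*hullfit(v,cyl(.022,.05),[.5,0,.025]))
# tray: outer rectangle
s=np.array([[x,y,z] for x in(-.075,.075) for y in(-.075,.075) for z in(0,.02)])
bt=blob("top",(396,237),(45,90,40),(75,255,255),50)[0];bs=blob("side",(340,153),(45,90,40),(75,255,255),50)[0]
print(bt,bs)
def f(p):
    q=s@R.from_euler('z',p[3]).as_matrix().T+p[:3]; o=[]
    for c,b in((C["top"],bt),(C["side"],bs)):
        a=proj(c,q); o+=list(np.concatenate([a.min(0),a.max(0)])-b)
    return o
r=least_squares(f,[.5,-.3,0,0]); print("tray",r.x,r.fun)
for a,z in (((276,168),.067),((275,171.5),.012)): print("gauge",onz(C["top"],a,z))
print("gauge side tip",onz(C["side"],(226,200),.067))
A=cv2.resize(T["top"][140:290,215:355],None,fx=3.9,fy=3.9,interpolation=2)[:,:400*2][:580]
B=cv2.resize(T["side"][180:280,190:390],None,fx=3.9,fy=3.9,interpolation=2)
A=cv2.resize(T["top"][190:290,230:345],(400,348),interpolation=2);B=cv2.resize(T["side"][180:280,265:380],(400,348),interpolation=2)
cv2.imwrite("pics/crop.png",np.hstack([A,B])[:,:,::-1])
E
```

```text
wide [ 0.45309036 -0.11301612  0.02579095] [-0.36864236 -0.16183578  0.39733056 -0.27329203  0.14918905 -0.35929851
  0.19229059  0.52186418]
narrow [0.49371725 0.06780555 0.02720975] [ 0.15736438 -0.79202671 -0.19959041 -0.38220851  0.3420459  -0.45275503
  0.4987069   0.76193497]
red1 [ 0.52869687 -0.05141663  0.02689071] [ 0.17454636 -0.78243084 -0.17117017 -0.09896443  0.33683841 -0.63036255
  0.35157811  0.91372816]
red2 [ 0.37774801 -0.13819063  0.02683191] [-0.15769377 -0.46353374  0.23149462 -0.34910638  0.09934391 -0.32453364
  0.55609208  0.5943069 ]
[366.5 207.5 425.5 266.5] [303.5 128.5 372.5 179.5]
tray [ 0.47691129 -0.32506444  0.00047848 -0.00287272] [-0.15872379  0.05635497  0.32650361 -0.21932752 -0.30526967 -0.26346883
  0.40775657  0.43749757]
gauge [ 0.64090848 -0.00217171  0.067     ]
gauge [ 6.46361229e-01 -1.77273183e-04  1.20000000e-02]
gauge side tip [ 0.64777898 -0.00464064  0.067     ]
```

View pics/crop.png

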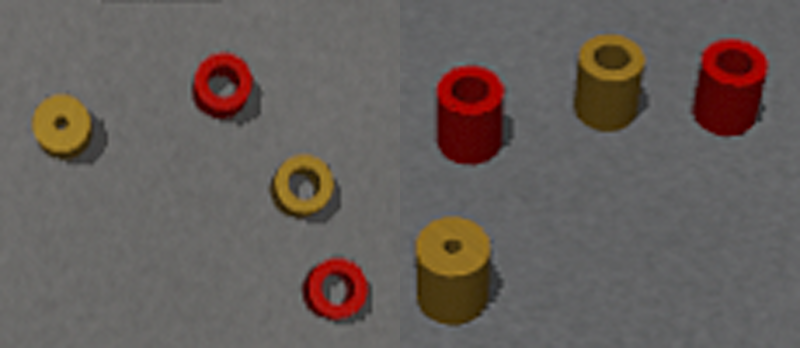

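The crop confirms it. The wide-bore brass collar is the one at top (317,243) / side (325,203), and the small 10 mm bore at (248,226) is the other. Both wide-bore red tubes are look-alikes. Next I go above the gauge for a wrist look.

```bash
cat >> h.py <<'E'
def delta(target,yaw,obs=None):
    """shift (mm) and turn (deg) in tool axes from the measured pose to a tool-down pose"""
    o=obs or ctrl.get_obs(); R0=R.from_euler('xyz',o["orientation"],degrees=True)
    d=R0.inv().apply(np.array(target)-o["tool_pos"])*1e3
    w=(R0.inv()*R.from_euler('xyz',[180,0,yaw],degrees=True)).as_rotvec(degrees=True)
    print("d",d.round(1),"w",w.round(2),"pos",o["tool_pos"].round(4),"rpy",o["orientation"].round(2),"t",o["clock"])
E
python3 -c "
from h import *
delta([.61,0,.225],-105)"
```

```text
d [573.3 466.    1.5] w [ 7.000e-02 -7.000e-02  8.501e+01] pos [0.2305 0.6339 0.2257] rpy [ 1.7991e+02 -1.0000e-02 -1.9990e+01] t 0.1
```

Call:
apply_moves:
  deltas:
    - {"fingers": 70,"delta_pos": [573,466,0],"angular": [0,0,85]}
    - {"fingers": 70,"delta_pos": [573,466,0],"angular": [0,0,85]}
    - {"fingers": 70,"delta_pos": [573,466,0],"angular": [0,0,85]}
    - {"fingers": 70,"delta_pos": [573,466,0],"angular": [0,0,85]}
    - {"fingers": 70,"delta_pos": [573,466,0],"angular": [0,0,85]}
    - {"fingers": 70,"delta_pos": [573,466,0],"angular": [0,0,85]}
    - {"fingers": 70,"delta_pos": [573,466,0],"angular": [0,0,85]}
    - {"fingers": 70,"delta_pos": [573,466,0],"angular": [0,0,85]}
    - {"fingers": 70,"delta_pos": [573,466,0],"angular": [0,0,85]}
    - {"fingers": 70,"delta_pos": [573,466,0],"angular": [0,0,85]}

```text
clock: 1.1
tool_pos: [0.4879, 0.2033, 0.2266]
orientation: [180.0, 0.0, -105.3]
force: [1.3, -0.2, 0.1]
opening: 0.0701
gripper_force: 0.0
```

```bash
python3 -c "
from h import *
delta([.61,0,.225],-105)"
```

```text
d [ 163.9 -171.5    1.6] w [ 0.    0.01 -0.31] pos [0.4879 0.2033 0.2266] rpy [ 1.8000e+02  1.0000e-02 -1.0531e+02] t 1.1
```

Call:
apply_moves:
  deltas:
    - {"fingers": 70,"delta_pos": [164,-171,0],"angular": [0,0,0]}
    - {"fingers": 70,"delta_pos": [164,-171,0],"angular": [0,0,0]}
    - {"fingers": 70,"delta_pos": [164,-171,0],"angular": [0,0,0]}
    - {"fingers": 70,"delta_pos": [164,-171,0],"angular": [0,0,0]}
    - {"fingers": 70,"delta_pos": [164,-171,0],"angular": [0,0,0]}
    - {"fingers": 70,"delta_pos": [164,-171,0],"angular": [0,0,0]}
    - {"fingers": 70,"delta_pos": [164,-171,0],"angular": [0,0,0]}

```text
clock: 1.8
tool_pos: [0.61, 0.0016, 0.2257]
orientation: [179.9, -0.0, -105.1]
force: [-0.6, 0.4, 0.1]
opening: 0.0698
gripper_force: 0.0
```

Run:
```python
from h import *
import pickle
o=ctrl.get_obs(); im=ctrl.snapshot("wrist"); pickle.dump((o,im),open("w1.pkl","wb"))
cv2.imwrite("pics/w1.png",im[:,:,::-1]); print(o["tool_pos"],o["orientation"],np.abs(o["qvel"]).max())
c=cam("wrist",o)
for n,p in dict(wide=[.453,-.113,.05],pin=[.645,-.002,.067],red1=[.529,-.051,.05],narrow=[.494,.068,.05]).items(): print(n,proj(c,p)[0].round(1))
delta([.453,-.113,.13],-152,o)
```

```text
[0.61003814 0.0016447  0.22565953] [ 1.79916340e+02 -3.41783528e-02 -1.05118812e+02] 2.0893035497210026
wide [409.3  29.3]
pin [242.8 199.4]
red1 [341.3 120. ]
narrow [394.2 219.8]
d [151.6 121.6  95.9] w [ 0.06 -0.07 46.88] pos [0.61   0.0016 0.2257] rpy [ 1.7992e+02 -3.0000e-02 -1.0512e+02] t 1.8
```

View pics/w1.png

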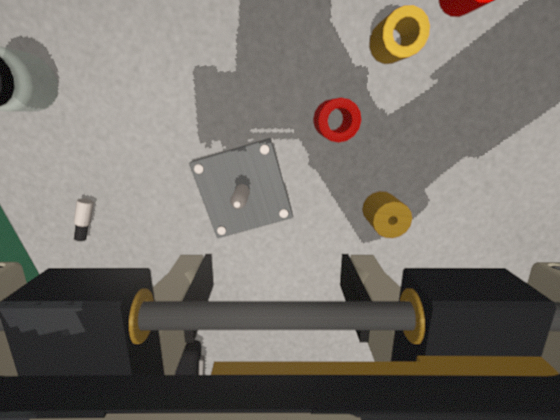

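The wrist view shows plate corners near (191,161), (270,139), (293,216) and (218,238), bolts near (198,169), (264,150), (284,214) and (221,231), and the pin tip near (237,203). The wide collar's rim is near (406,30). I'll refine the gauge centre from the bolts in two views.

Run:
```python
from h import *
import pickle
o,im=pickle.load(open("w1.pkl","rb")); c=cam("wrist",o)
def bolts(im,box,th,c,near=None):
    x0,y0,x1,y1=box; g=cv2.cvtColor(im,cv2.COLOR_RGB2GRAY)[y0:y1,x0:x1]
    k,l,s,ce=cv2.connectedComponentsWithStats((g>th).astype(np.uint8))
    return [(ce[i]+[x0,y0],s[i,4]) for i in range(1,k) if s[i,4]>1]
def refine(im,uv,w):
    g=cv2.cvtColor(im,cv2.COLOR_RGB2GRAY).astype(float);u,v=uv;p=g[v-w:v+w+1,u-w:u+w+1];p=np.clip(p-np.median(p)-25,0,None)
    Y,X=np.mgrid[-w:w+1,-w:w+1]; return np.array([u+(p*X).sum()/p.sum(),v+(p*Y).sum()/p.sum()])
B=[refine(im,b,7) for b in((198,169),(264,150),(284,214),(221,231))]
P=np.array([onz(c,b,.012) for b in B]);print(np.array(B).round(1).tolist(),P.round(4).tolist(),"mean",P.mean(0))
print("sides",np.linalg.norm(np.diff(P,axis=0),axis=1))
ctr=P.mean(0)
top=cv2.imread("pics/top0.png")[:,:,::-1].copy();ct=cam("top")
B2=[refine(top,b,3) for b in((261,157),(290,156),(291,186),(261,186))]
P2=np.array([onz(ct,b,.012) for b in B2]);print(np.array(B2).round(1).tolist(),"top mean",P2.mean(0))
print("tri plate",*tri([(c,np.mean(B,0)),(ct,np.mean(B2,0))]))
print("pin tip proj wrist",proj(c,[*ctr[:2],.067]),"top",proj(ct,[*ctr[:2],.067]))
# wide rim in wrist
m=mask(im,(14,90,40),(34,255,255))
ys,xs=np.mgrid[:420,:560]; g=im[:,:,0].astype(int); mm=((m>0)&(g>170)&(xs>360)&(xs<450)&(ys<70)).astype(np.uint8)
cs,_=cv2.findContours(mm,cv2.RETR_EXTERNAL,cv2.CHAIN_APPROX_NONE); k=max(cs,key=cv2.contourArea); e=cv2.fitEllipse(k); print("rim",e,onz(c,e[0],.05))
im2=np.hstack([cv2.resize(im[130:250,180:300],(400,400),interpolation=2),cv2.resize(top[145:195,250:300],(400,400),interpolation=2)]);cv2.imwrite("pics/g.png",im2[:,:,::-1])
```

```text
[[198.0, 168.8], [264.1, 149.2], [283.5, 213.7], [221.0, 230.9]] [[0.6944, -0.0376, 0.012], [0.6138, -0.0393, 0.012], [0.6121, 0.0417, 0.012], [0.6928, 0.0433, 0.012]] mean [0.65328997 0.0020242  0.012     ]
sides [0.0805812  0.08103813 0.0807092 ]
[[260.0, 155.9], [289.3, 156.3], [289.8, 184.8], [259.6, 184.4]] top mean [0.6498056 0.0007865 0.012    ]
tri plate [0.65355347 0.00178797 0.00601169] [ 0.29948096 -0.27171578 -0.35297963 -0.8389105 ]
pin tip proj wrist [[236.25780583 205.09837111]] top [[274.50921629 163.35407988]]
rim ((406.0841979980469, 30.768712997436523), (44.43886947631836, 53.01456832885742), 24.38525390625) [ 0.45602096 -0.11258123  0.05      ]
```

View pics/g.png

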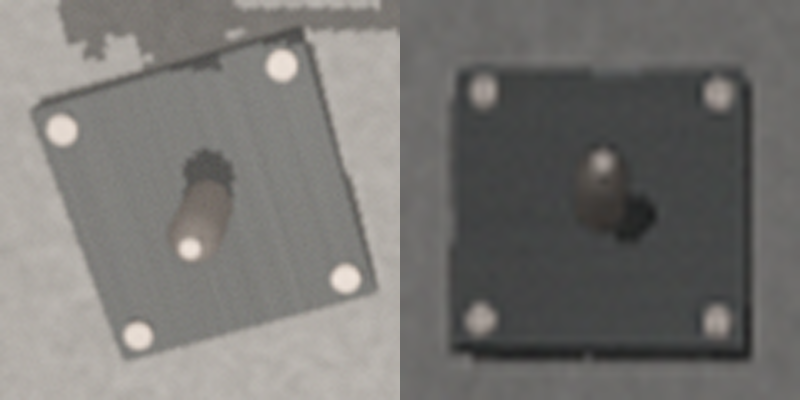

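The pin tip is at wrist (236.4,204.1), where the plate centre predicts (236.3,205.1). In the top view it is at (275.3,164.8). Both cameras give a gauge-minus-collar offset of about (197,115) mm. Next I go above the wide collar.

```bash
python3 -c "
from h import *
delta([.4545,-.113,.16],-152)"
```

```text
d [151.8 119.9  66.2] w [ 0.05 -0.05 46.96] pos [0.6098 0.0025 0.226 ] rpy [ 1.7994e+02 -2.0000e-02 -1.0504e+02] t 1.85
```

Call:
apply_moves:
  deltas:
    - {"fingers": 70,"delta_pos": [152,120,66],"angular": [0,0,47]}
    - {"fingers": 70,"delta_pos": [152,120,66],"angular": [0,0,47]}
    - {"fingers": 70,"delta_pos": [152,120,66],"angular": [0,0,47]}
    - {"fingers": 70,"delta_pos": [152,120,66],"angular": [0,0,47]}
    - {"fingers": 70,"delta_pos": [152,120,66],"angular": [0,0,47]}
    - {"fingers": 70,"delta_pos": [152,120,66],"angular": [0,0,47]}
    - {"fingers": 70,"delta_pos": [152,120,66],"angular": [0,0,47]}
    - {"fingers": 70,"delta_pos": [152,120,66],"angular": [0,0,47]}
    - {"fingers": 70,"delta_pos": [152,120,66],"angular": [0,0,47]}
    - {"fingers": 70,"delta_pos": [152,120,66],"angular": [0,0,47]}

```text
clock: 2.85
tool_pos: [0.4552, -0.1127, 0.1606]
orientation: [180.0, 0.0, -151.9]
force: [-0.1, 0.0, 0.3]
opening: 0.07
gripper_force: 0.0
```

Run:
```python
from h import *
o=ctrl.get_obs(); im=ctrl.snapshot("wrist"); cv2.imwrite("pics/w2.png",im[:,:,::-1])
c=cam("wrist",o); m=mask(im,(14,90,40),(34,255,255)); u,v=proj(c,[.456,-.113,.05])[0]; print(u,v)
ys,xs=np.mgrid[:420,:560]; mm=((m>0)&(im[:,:,0]>150)&(abs(xs-u)<75)&(abs(ys-v)<75)).astype(np.uint8)
cs,_=cv2.findContours(mm,cv2.RETR_EXTERNAL,cv2.CHAIN_APPROX_NONE); k=max(cs,key=cv2.contourArea); e=cv2.fitEllipse(k); p=onz(c,e[0],.05);print("rim",e,p)
q=proj(c,cyl(.022,0)+p); print("expected rim box",q.min(0),q.max(0),"seen",cv2.boundingRect(k))
delta([p[0],p[1],.016],-152,o)
```

```text
275.6035255961447 208.54811799229796
rim ((276.3419494628906, 207.42532348632812), (45.19226837158203, 47.35660934448242), 96.18753051757812) [ 0.45478516 -0.11291487  0.05      ]
expected rim box [251.23705962 182.84632838] [301.44353396 230.81425706] seen (253, 185, 48, 46)
d [  0.5   0.  144.6] w [0.   0.   0.12] pos [ 0.4552 -0.1127  0.1606] rpy [ 180.      0.   -151.88] t 2.85
```

View pics/w2.png

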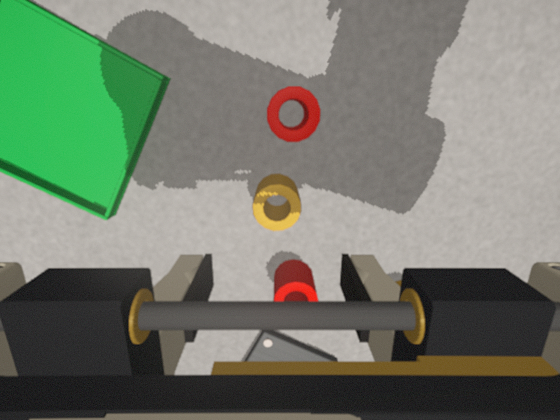

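The rim is at (276,206), centred between the fingers, with the red tubes clear of the finger planes. Descending and gripping.

Call:
apply_moves:
  deltas:
    - {"fingers": 70,"delta_pos": [0,0,40],"angular": [0,0,0]}
    - {"fingers": 70,"delta_pos": [0,0,80],"angular": [0,0,0]}
    - {"fingers": 70,"delta_pos": [0,0,110],"angular": [0,0,0]}
    - {"fingers": 70,"delta_pos": [0,0,130],"angular": [0,0,0]}
    - {"fingers": 70,"delta_pos": [0,0,146],"angular": [0,0,0]}
    - {"fingers": 70,"delta_pos": [0,0,146],"angular": [0,0,0]}
    - {"fingers": 70,"delta_pos": [0,0,146],"angular": [0,0,0]}
    - {"fingers": 55,"delta_pos": [0,0,146],"angular": [0,0,0]}
    - {"fingers": 48,"delta_pos": [0,0,146],"angular": [0,0,0]}
    - {"fingers": 38,"delta_pos": [0,0,146],"angular": [0,0,0]}

```text
clock: 3.9
tool_pos: [0.4555, -0.1131, 0.0153]
orientation: [-180.0, 0.1, -152.0]
force: [0.0, 0.3, 0.2]
opening: 0.0514
gripper_force: 0.0
```

Call:
apply_moves:
  deltas:
    - {"fingers": 30,"delta_pos": [0,0,0],"angular": [0,0,0]}
    - {"fingers": 30,"delta_pos": [0,0,0],"angular": [0,0,0]}
    - {"fingers": 30,"delta_pos": [0,0,0],"angular": [0,0,0]}
    - {"fingers": 30,"delta_pos": [0,0,0],"angular": [0,0,0]}
    - {"fingers": 30,"delta_pos": [0,0,0],"angular": [0,0,0]}

```text
clock: 4.4
tool_pos: [0.4553, -0.1131, 0.0151]
orientation: [-180.0, 0.0, -152.0]
force: [-0.8, 2.3, 6.4]
opening: 0.0437
gripper_force: 30.0
```

Call:
apply_moves:
  deltas:
    - {"fingers": 30,"delta_pos": [0,0,-10],"angular": [0,0,0]}
    - {"fingers": 30,"delta_pos": [0,0,-35],"angular": [0,0,0]}
    - {"fingers": 30,"delta_pos": [0,0,-70],"angular": [0,0,0]}
    - {"fingers": 30,"delta_pos": [0,0,-95],"angular": [0,0,0]}
    - {"fingers": 30,"delta_pos": [0,0,-110],"angular": [0,0,0]}
    - {"fingers": 30,"delta_pos": [0,0,-110],"angular": [0,0,0]}
    - {"fingers": 30,"delta_pos": [0,0,-110],"angular": [0,0,0]}

```text
clock: 5.1
tool_pos: [0.4543, -0.1131, 0.1242]
orientation: [180.0, -0.0, -152.0]
force: [0.2, 0.6, -4.4]
opening: 0.0438
gripper_force: 30.0
```

Run:
```python
from h import *
import pickle
o=ctrl.get_obs(); print(o["force"],o["opening"],o["tool_pos"])
im=ctrl.snapshot("wrist"); pickle.dump((o,im),open("w3.pkl","wb"))
delta([.4551+.197,-.1129+.115,.125],-152)
```

```text
[ 0.22780093  0.64130005 -4.44897158] 0.04382673785133205 [ 0.45434415 -0.11310566  0.12422148]
d [-229.     8.8   -1.7] w [ 0.05 -0.08 -0.01] pos [ 0.454  -0.1132  0.1236] rpy [ 1.7995e+02 -8.0000e-02 -1.5201e+02] t 5.15
```

Call:
apply_moves:
  deltas:
    - {"fingers": 30,"delta_pos": [-20,1,0],"angular": [0,0,0]}
    - {"fingers": 30,"delta_pos": [-60,2,0],"angular": [0,0,0]}
    - {"fingers": 30,"delta_pos": [-100,4,0],"angular": [0,0,0]}
    - {"fingers": 30,"delta_pos": [-140,6,0],"angular": [0,0,0]}
    - {"fingers": 30,"delta_pos": [-180,7,0],"angular": [0,0,0]}
    - {"fingers": 30,"delta_pos": [-210,8,0],"angular": [0,0,0]}
    - {"fingers": 30,"delta_pos": [-229,9,0],"angular": [0,0,0]}
    - {"fingers": 30,"delta_pos": [-229,9,0],"angular": [0,0,0]}
    - {"fingers": 30,"delta_pos": [-229,9,0],"angular": [0,0,0]}
    - {"fingers": 30,"delta_pos": [-229,9,0],"angular": [0,0,0]}

```text
clock: 6.15
tool_pos: [0.652, 0.0021, 0.1233]
orientation: [180.0, -0.1, -152.0]
force: [-0.4, -0.0, -3.0]
opening: 0.0438
gripper_force: 30.0
```

Run:
```python
from h import *
o=ctrl.get_obs(); print(o["force"],o["opening"])
w=ctrl.snapshot("wrist"); s=ctrl.snapshot("side"); t=ctrl.snapshot("top")
c=cam("wrist",o)
G=np.array([.652,.0015]); print("gauge center proj wrist z12/67",proj(c,[*G,.012]),proj(c,[*G,.067]))
cs=cam("side"); print("side", proj(cs,[[*G,.067]]), "top",proj(cam("top"),[[*G,.067]]))
f=lambda a,z:cv2.resize(a,z,interpolation=2)
cv2.imwrite("pics/p3.png",np.hstack([f(w[60:320,130:430],(450,390)),f(s[145:255,170:290],(350,390))])[:,:,::-1])
delta([.652,.002,.125],-152,o)
```

```text
[-3.74688433e-01 -4.91699541e-04 -3.04460801e+00] 0.04379466994500766
gauge center proj wrist z12/67 [[275.6109004  207.61994449]] [[275.46794015 230.39660522]]
side [[222.97713354 201.36628472]] top [[274.69772077 163.83828913]]
d [ 0.1 -0.1 -1.7] w [ 0.04 -0.13  0.01] pos [0.652  0.0021 0.1233] rpy [ 1.7996e+02 -1.3000e-01 -1.5199e+02] t 6.15
```

View pics/p3.png

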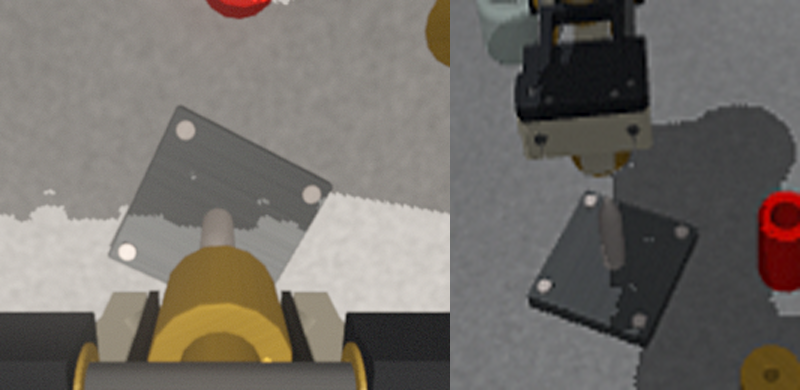

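The collar hangs over the pin, with the pin seen just below it at wrist crop (218,230) and side crop (608,230). It is in line with the bore. Descending with force checks.

Call:
apply_moves:
  deltas:
    - {"fingers": 30,"delta_pos": [0,0,15],"angular": [0,0,0]}
    - {"fingers": 30,"delta_pos": [0,0,30],"angular": [0,0,0]}
    - {"fingers": 30,"delta_pos": [0,0,40],"angular": [0,0,0]}
    - {"fingers": 30,"delta_pos": [0,0,45],"angular": [0,0,0]}
    - {"fingers": 30,"delta_pos": [0,0,49],"angular": [0,0,0]}
    - {"fingers": 30,"delta_pos": [0,0,53],"angular": [0,0,0]}
    - {"fingers": 30,"delta_pos": [0,0,57],"angular": [0,0,0]}
    - {"fingers": 30,"delta_pos": [0,0,60],"angular": [0,0,0]}
    - {"fingers": 30,"delta_pos": [0,0,60],"angular": [0,0,0]}

```text
clock: 7.2
tool_pos: [0.6527, 0.0023, 0.0642]
orientation: [180.0, -0.0, -152.0]
force: [-1.0, -0.3, -3.3]
opening: 0.0435
gripper_force: 30.0
```

Call:
apply_moves:
  deltas:
    - {"fingers": 30,"delta_pos": [0,0,8],"angular": [0,0,0]}
    - {"fingers": 30,"delta_pos": [0,0,16],"angular": [0,0,0]}
    - {"fingers": 30,"delta_pos": [0,0,23],"angular": [0,0,0]}
    - {"fingers": 30,"delta_pos": [0,0,29],"angular": [0,0,0]}
    - {"fingers": 30,"delta_pos": [0,0,32],"angular": [0,0,0]}
    - {"fingers": 30,"delta_pos": [0,0,34],"angular": [0,0,0]}
    - {"fingers": 30,"delta_pos": [0,0,35],"angular": [0,0,0]}
    - {"fingers": 30,"delta_pos": [0,0,35],"angular": [0,0,0]}
    - {"fingers": 30,"delta_pos": [0,0,35],"angular": [0,0,0]}

```text
clock: 8.1
tool_pos: [0.6531, 0.0024, 0.0298]
orientation: [-180.0, 0.0, -152.0]
force: [-0.3, -0.6, -4.8]
opening: 0.044
gripper_force: 30.0
```

Call:
apply_moves:
  deltas:
    - {"fingers": 30,"delta_pos": [0,0,1],"angular": [0,0,0]}
    - {"fingers": 30,"delta_pos": [0,0,2],"angular": [0,0,0]}
    - {"fingers": 30,"delta_pos": [0,0,2.5],"angular": [0,0,0]}
    - {"fingers": 30,"delta_pos": [0,0,2.5],"angular": [0,0,0]}

```text
clock: 8.5
tool_pos: [0.6529, 0.0023, 0.0272]
orientation: [-180.0, -0.0, -152.0]
force: [-0.6, 0.2, -1.4]
opening: 0.0436
gripper_force: 30.0
```

Call:
apply_moves:
  deltas:
    - {"fingers": 30,"delta_pos": [0,0,0.5],"angular": [0,0,0]}
    - {"fingers": 30,"delta_pos": [0,0,1],"angular": [0,0,0]}
    - {"fingers": 30,"delta_pos": [0,0,1],"angular": [0,0,0]}

```text
clock: 8.8
tool_pos: [0.6529, 0.0023, 0.0271]
orientation: [-180.0, 0.0, -152.0]
force: [-4.5, 0.8, 5.3]
opening: 0.0438
gripper_force: 30.0
```

Contact came at TCP z 0.0271, exactly the expected home height. I'll let it settle free on the plate, then regrip and lift.

Call:
apply_moves:
  deltas:
    - {"fingers": 52,"delta_pos": [0,0,-1],"angular": [0,0,0]}
    - {"fingers": 52,"delta_pos": [0,0,-1],"angular": [0,0,0]}
    - {"fingers": 52,"delta_pos": [0,0,-1],"angular": [0,0,0]}
    - {"fingers": 52,"delta_pos": [0,0,-1],"angular": [0,0,0]}
    - {"fingers": 52,"delta_pos": [0,0,-1],"angular": [0,0,0]}
    - {"fingers": 44,"delta_pos": [0,0,-1],"angular": [0,0,0]}
    - {"fingers": 30,"delta_pos": [0,0,-1],"angular": [0,0,0]}
    - {"fingers": 30,"delta_pos": [0,0,-1],"angular": [0,0,0]}
    - {"fingers": 30,"delta_pos": [0,0,-1],"angular": [0,0,0]}
    - {"fingers": 30,"delta_pos": [0,0,-1],"angular": [0,0,0]}

```text
clock: 9.8
tool_pos: [0.6529, 0.0023, 0.027]
orientation: [180.0, 0.0, -152.0]
force: [0.8, -0.1, -0.7]
opening: 0.0435
gripper_force: 30.0
```

Call:
apply_moves:
  deltas:
    - {"fingers": 30,"delta_pos": [0,0,-4],"angular": [0,0,0]}
    - {"fingers": 30,"delta_pos": [0,0,-12],"angular": [0,0,0]}
    - {"fingers": 30,"delta_pos": [0,0,-25],"angular": [0,0,0]}
    - {"fingers": 30,"delta_pos": [0,0,-40],"angular": [0,0,0]}
    - {"fingers": 30,"delta_pos": [0,0,-60],"angular": [0,0,0]}
    - {"fingers": 30,"delta_pos": [0,0,-80],"angular": [0,0,0]}
    - {"fingers": 30,"delta_pos": [0,0,-97],"angular": [0,0,0]}
    - {"fingers": 30,"delta_pos": [0,0,-97],"angular": [0,0,0]}
    - {"fingers": 30,"delta_pos": [0,0,-97],"angular": [0,0,0]}

```text
clock: 10.7
tool_pos: [0.653, 0.0025, 0.1248]
orientation: [180.0, 0.1, -152.0]
force: [-0.4, 0.5, -4.8]
opening: 0.0434
gripper_force: 30.0
```

Run:
```python
from h import *
o=ctrl.get_obs(); print(o["force"],o["opening"])
delta([.478,-.325,.125],-152,o)
```

```text
[-0.39126971  0.51286557 -4.78777367] 0.04339718439562022
d [ 308.3 -207.    -0.6] w [0.   0.09 0.  ] pos [0.653  0.0025 0.1248] rpy [ 1.80e+02  9.00e-02 -1.52e+02] t 10.7
```

Call:
apply_moves:
  deltas:
    - {"fingers": 30,"delta_pos": [15,-10,0],"angular": [0,0,0]}
    - {"fingers": 30,"delta_pos": [45,-30,0],"angular": [0,0,0]}
    - {"fingers": 30,"delta_pos": [82,-55,0],"angular": [0,0,0]}
    - {"fingers": 30,"delta_pos": [119,-80,0],"angular": [0,0,0]}
    - {"fingers": 30,"delta_pos": [156,-105,0],"angular": [0,0,0]}
    - {"fingers": 30,"delta_pos": [193,-130,0],"angular": [0,0,0]}
    - {"fingers": 30,"delta_pos": [230,-155,0],"angular": [0,0,0]}
    - {"fingers": 30,"delta_pos": [267,-180,0],"angular": [0,0,0]}
    - {"fingers": 30,"delta_pos": [295,-198,0],"angular": [0,0,0]}
    - {"fingers": 30,"delta_pos": [308,-207,0],"angular": [0,0,0]}

```text
clock: 11.7
tool_pos: [0.4752, -0.3272, 0.123]
orientation: [179.9, -0.1, -152.1]
force: [-0.4, 0.2, -4.6]
opening: 0.0439
gripper_force: 30.0
```

Call:
apply_moves:
  deltas:
    - {"fingers": 30,"delta_pos": [0,0,0],"angular": [0,0,0]}
    - {"fingers": 30,"delta_pos": [0,0,0],"angular": [0,0,0]}
    - {"fingers": 30,"delta_pos": [0,0,15],"angular": [0,0,0]}
    - {"fingers": 30,"delta_pos": [0,0,40],"angular": [0,0,0]}
    - {"fingers": 30,"delta_pos": [0,0,65],"angular": [0,0,0]}
    - {"fingers": 30,"delta_pos": [0,0,85],"angular": [0,0,0]}
    - {"fingers": 30,"delta_pos": [0,0,95],"angular": [0,0,0]}
    - {"fingers": 30,"delta_pos": [0,0,101],"angular": [0,0,0]}
    - {"fingers": 30,"delta_pos": [0,0,103],"angular": [0,0,0]}
    - {"fingers": 30,"delta_pos": [0,0,103],"angular": [0,0,0]}

```text
clock: 12.7
tool_pos: [0.4789, -0.325, 0.0216]
orientation: [-180.0, 0.0, -152.0]
force: [-0.1, 0.2, -3.9]
opening: 0.0435
gripper_force: 30.0
```

Home height in the tray should be TCP z ≈ 0.019, so I'm creeping down to contact.

Call:
apply_moves:
  deltas:
    - {"fingers": 30,"delta_pos": [0,0,1],"angular": [0,0,0]}
    - {"fingers": 30,"delta_pos": [0,0,2],"angular": [0,0,0]}
    - {"fingers": 30,"delta_pos": [0,0,2.5],"angular": [0,0,0]}
    - {"fingers": 30,"delta_pos": [0,0,3],"angular": [0,0,0]}
    - {"fingers": 30,"delta_pos": [0,0,3],"angular": [0,0,0]}

```text
clock: 13.2
tool_pos: [0.4785, -0.3252, 0.0189]
orientation: [-180.0, 0.0, -152.0]
force: [-1.9, 2.7, 4.2]
opening: 0.0442
gripper_force: 30.0
```

Contact. Releasing and retreating straight up.

Call:
apply_moves:
  deltas:
    - {"fingers": 48,"delta_pos": [0,0,0],"angular": [0,0,0]}
    - {"fingers": 60,"delta_pos": [0,0,0],"angular": [0,0,0]}
    - {"fingers": 60,"delta_pos": [0,0,0],"angular": [0,0,0]}
    - {"fingers": 60,"delta_pos": [0,0,0],"angular": [0,0,0]}
    - {"fingers": 60,"delta_pos": [0,0,-5],"angular": [0,0,0]}
    - {"fingers": 60,"delta_pos": [0,0,-20],"angular": [0,0,0]}
    - {"fingers": 60,"delta_pos": [0,0,-50],"angular": [0,0,0]}
    - {"fingers": 60,"delta_pos": [0,0,-90],"angular": [0,0,0]}
    - {"fingers": 60,"delta_pos": [0,0,-130],"angular": [0,0,0]}
    - {"fingers": 60,"delta_pos": [0,0,-150],"angular": [0,0,0]}

```text
clock: 14.2
tool_pos: [0.4796, -0.3258, 0.1724]
orientation: [-179.8, 0.2, -152.0]
force: [0.1, 0.6, -0.3]
opening: 0.0598
gripper_force: 0.0
```

Call:
apply_moves:
  deltas:
    - {"fingers": 60,"delta_pos": [0,0,0],"angular": [0,0,0]}
    - {"fingers": 60,"delta_pos": [0,0,0],"angular": [0,0,0]}
    - {"fingers": 60,"delta_pos": [0,0,0],"angular": [0,0,0]}

```text
clock: 14.5
tool_pos: [0.4776, -0.3248, 0.1672]
orientation: [179.9, -0.1, -152.0]
force: [-0.1, 0.5, 1.0]
opening: 0.0597
gripper_force: 0.0
```

Run:
```python
from h import *
w=ctrl.snapshot("wrist"); s=ctrl.snapshot("side"); cv2.imwrite("pics/end.png",np.hstack([cv2.resize(w,(400,300)),cv2.resize(s[90:300,180:460],(400,300),interpolation=2)])[:,:,::-1])
```

```text
(no output)
```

View pics/end.png

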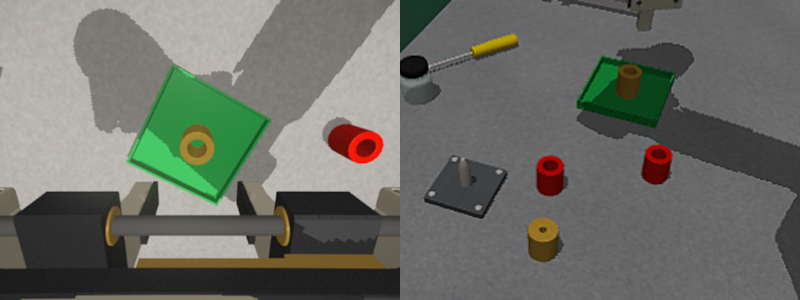

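The wide collar stands upright in the green tray (left (197,148), right (629,80)). The narrow collar (543,240) and the red tubes are undisturbed.

```bash
python3 -c "
from plant import ctrl
print(ctrl.close_job())"
```

```text
the job is handed in; nothing more can be done
None
```

I slid the wide-bore collar fully down onto the gauge plate, lifted it off and left it standing upright in the green tray; the narrow collar was not touched, and I handed the job in at about 14.6 s.

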